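Park the grater insert on its storage pin

ROBOT

A 6-joint arm with a two-finger parallel gripper is mounted at the origin on the work surface. World frame = base frame: x ahead of the robot, y to its left, z up, the work surface at z = 0. Lengths are in m, angles in degrees, forces in N, time in s.
With the tool pointing down it reaches from about 0.375 to 0.9 m from the base axis. Payload 3.1 kg.
Tool frame: the origin (TCP) lies where the fingers leave the gripper's body, on its centre line; the fingertips stand 70 mm ahead of it and the grasp point (between the pads) lies 51 mm ahead of it; y points along the fingers, z is the direction in which the jaws open and shut, and the axes are right-handed (so a half turn about y gives the same grasp; the last joint's range is limited). The gripper opens to 87 mm and grips with 3 to 60 N. Pads are 19 mm wide; open, the fingers measure 117 mm over their backs; the gripper's body (75 mm by 190 mm) begins 51 mm behind the grasp point.
Start: joints at [-82.191, 30.224, 82.088, -0, 67.689, -10.227], TCP at [0.194, -0.594, 0.292] pointing down, gripper open.
Joint ranges: [-176.69, 176.69], [-43.24, 126.21], [12.49, 139.97], [-82, 262], [0, 151.66], [-163.58, 163.58]. Speed limits (degrees/s): [159.86, 159.86, 180, 180, 180, 180].

INTERFACE

Orientations are given as a 3x3 rotation matrix whose columns are the frame's x, y, z axes.
In Python, from rig import bot gives the robot as it stands.
- The arm moves only by the shell command python3 -m pendant 'ROWS'. ROWS is JSON, a list of rows, each a list of 3 entries, a list of its own where there are three numbers: the shift along the tool's x, y, z in cm, then the turn, a rotation vector about the tool's x, y, z in rad, then the closure, from 0 (fully open) to 1 (shut). In form: [[[dx, dy, dz], [ax, ay, az], jaw], ...]. A call has 1 to 20 rows; each row shifts and turns the commanded pose from where the row before left it, along the tool's axes as they then stand; what a row does not reach is not made up. A row lasts 1/12 s, in which the tool goes at most 41.7 mm and 7.16 degrees, less where a joint would pass 70% of its speed; a pose out of reach is approached as far as the arm can. A call with a gripper value outside its range is refused whole. The fingers move at their own pace and stop on an object; the grip force is fixed at half the most. Time passes only in rows, so rows that do not move let the fingers close. It gives the time, the measured TCP pose, the force and the opening at its end, in the units of the state.
- bot.read_state(): the state, without advancing time (a new reading comes with each control period).
- bot.capture(name): name is "scene" or "top" or "wrist"; returns a dict with "img" (480x640x3 uint8, red, green, blue), "fx", "fy", "cx", "cy" (pixels), "k1" (the pictures are not rectified: a ray, as slopes to the right and down, at radius r is drawn at 1 + k1 r^2 times it, then the intrinsics apply), "R" (3x3) and "t" (3): a world point X has camera coordinates R X + t. Camera axes: x right, y down, z forward; pixel columns grow to the right and rows downward; lengths in m; the calibration is good to about 2 mm. A picture is of the moment at which its call begins. There is no depth.
- bot.hand_in(): hands the job in, once; it reports no verdict.
The state is a dict: "time_s": time; "joint_positions": joint angles; "qvel": joint speeds; "tau": joint torques, N m; "position": TCP position; "tcp_rot": TCP orientation; "force": force on the tool from outside, world axes, zero at the start; "moment": the same for the moment, N m; "opening": opening from 0.0 (shut) to 1.0 (fully open).
Only numpy, scipy, OpenCV 4.12 (cv2) and the standard library are available. Lean on these libraries where they do the work, as an engineer would, in place of code of your own. Each camera call takes 0.05 s, during which the arm holds its last target.

TASK

Put the processor's steel grater insert away on its grey storage stand: pick it up by the black grip, lay it on top of the stand's pin with its hole just past the outer end of the slot (the end nearest the stand's edge), then draw it back along the slot with a light touch until the hole finds the pin and the plate drops fully flat and square on the stand. Stop pulling as soon as it catches: the stand is loose and must not be shoved along the counter, and the insert must never be pressed or dropped hard on it (stay under about 20 N). Leave the other things on the counter alone and let go at the end.

Things in the scene. Friction and masses are not known exactly. Their poses are not given: they have to be found in the camera images.
- insert: Grater insert: loose flat steel plate 180 x 96 x 4 mm (along its x, y, z), about 0.2 to 0.4 kg. Origin: centre of its underside, which is also below its centre of mass (within 2 mm); x runs along the length towards the end with the hole, z up. It starts flat on the counter.
- insert_grip (a point): Centre of the insert's black upright grip fin, 23 mm above the underside, over the plate's middle. The fin is 10 mm thick (along the insert's x), 50 mm wide (along its y) and 38 mm high: it stands from 4 to 42 mm above the underside. Axes as the insert's.
- insert_hole (a point): Centre of the insert's round through hole, 14 mm in diameter, at the level of the underside; 60 mm from the insert's origin along its +x. Axes as the insert's.
- stand: Storage stand: grey block 240 x 130 x 16 mm (x, y, z), flat on top, about 0.6 kg, standing loose on the counter: it starts to slide at a sideways push of roughly 3 to 5 N. Origin: centre of its underside, at counter level; x runs along the length towards the end with the slot, z up.
- slot (a point): Inner end of the black slot mark on the stand's top (no depth), 21 mm from the stand's centre along its +x, 16 mm above the counter. The mark runs 62 mm from here along +x to its outer end. A steel pin, 10 mm in diameter, bevelled tip, stands 9 mm above the top on the mark's centre line, clamped firmly anywhere 14 to 54 mm from this point along +x; where is not measured.
- dispenser_mid (a point): Bystander: white soap dispenser with chrome push pump, 72 mm in diameter, 177 mm tall; point on its axis 90 mm up.
- bowl_mid (a point): Bystander: stoneware pinch bowl, 84 mm wide, 36 mm high; its centre, 18 mm up.
- scraper_mid (a point): Bystander: mint silicone scraper lying flat, 235 mm long, 55 mm wide, 12 mm thick; point 23 mm from the middle of its length towards the handle end, 6 mm up.
Things that resemble listed ones, but are neither listed nor needed, are in the scene too. What is shaped like the insert but blue is not meant.

How it is judged (in metres and radians):
On the way, in this order (a step that is already met when the one before it is completed fails the run):
1. the insert rests on top of the pin, its hole about past the outer end of the slot, not yet over the pin (z of insert_hole in the frame of stand between 0.0205 and 0.03 m and x of insert_hole in the frame of stand above 0.078 m and horizontal distance between insert_hole and slot below 0.095 m and contact force between insert and stand above 0.2 N), for 0.2 s.
2. the hole has found the pin and the insert lies flat on the stand (x of insert_hole in the frame of stand between 0.03 and 0.08 m and y of insert_hole in the frame of stand between -0.006 and 0.006 m and z of insert_hole in the frame of stand below 0.0185 m and angle between insert's own z axis and vertical below 0.05 rad and x of insert_grip in the frame of stand below 0.03 m and angle between the x axis of insert and the x axis of stand, either way round below 0.2 rad), for 0.2 s.
At the end, for the whole second after the job is handed in: Insert flat on the stand (tilt under 0.05 rad, underside at the hole within 2.5 mm of the top), pin through its hole (hole within 6 mm of the slot line, 9 to 59 mm from its inner end), within 0.2 rad of square, hole end at the slot end, at rest, released (all of step 2 and linear speed of insert below 0.02 m/s and contact force between the fingers and insert below 0.05 N); the robot touches nothing.
It fails at once if the insert pressed, dragged or dropped against the stand or its pin with more than 25 N (contact force between insert and stand above 25 N).
It fails at once if the stand shoved along by more than 5 mm (distance of slot from where it was at the start of the episode above 0.005 m).
It fails at once if the soap dispenser moved more than 20 mm (distance of dispenser_mid from where it was at the start of the episode above 0.02 m).
It fails at once if the pinch bowl moved more than 20 mm (distance of bowl_mid from where it was at the start of the episode above 0.02 m).
It fails at once if the scraper moved more than 20 mm (distance of scraper_mid from where it was at the start of the episode above 0.02 m).
It also fails if it takes over 48 s, if anything falls off the work surface, if the arm or the gripper's body presses on something with over 40 N, if the wrist force passes 120 N, or if a joint passes its speed limit or range.

## Working session

There is one attempt and no reset: what is moved stays moved. The work goes in short steps, Python scripts to look and compute and a shell command to move; the robot and the scene stay as the last step left them, time stands still between calls to the robot, and variables do not carry over. Pictures are saved under pics/ and viewed, and the job is handed in when it is done.

```bash
mkdir -p pics; ls
python3 - <<'E'
from rig import bot
import cv2
print(bot.read_state())
for n in ("scene","top","wrist"):
    c=bot.capture(n); cv2.imwrite(f"pics/{n}0.png",c["img"][:,:,::-1])
    print(n,{k:c[k] for k in c if k!="img"})
E
```

```text
pics
{'time_s': 0.0, 'joint_positions': array([-8.21901492e+01,  3.02792784e+01,  8.21590592e+01, -4.73153936e-04,
        6.76884666e+01, -1.02259274e+01]), 'qvel': array([ 0.01729653,  0.11706168, -0.09280814, -0.03961798,  0.00189309,
       -0.00921253]), 'tau': array([-2.86182032e-03, -4.40048003e+01, -1.76588827e+01,  6.34000800e-02,
        5.84216136e-02, -1.52176181e-04]), 'position': array([ 0.19346385, -0.59366842,  0.29125328]), 'tcp_rot': array([[-9.50862452e-01, -3.08304861e-04,  3.09613472e-01],
       [-3.09613385e-01,  2.19158368e-03, -9.50860005e-01],
       [-3.85389070e-04, -9.99997551e-01, -2.17934994e-03]]), 'force': array([-0.402492  ,  0.34914612, -1.16773025]), 'moment': array([ 0.0254967 , -0.00895257, -0.01543534]), 'opening': 0.9966814652420091}
scene {'fx': 608.9945112268514, 'fy': 608.9945112268514, 'cx': 324.6012341174177, 'cy': 259.4605017204542, 'k1': -0.03383857233909304, 'R': array([[ 0.64641266,  0.76288887, -0.01229779],
       [ 0.58216045, -0.50356791, -0.63836398],
       [-0.49319355,  0.40548727, -0.76963641]]), 't': array([-0.28346289, -0.27118308,  1.47261146])}
top {'fx': 444.6463539867494, 'fy': 444.6463539867494, 'cx': 324.9073521320466, 'cy': 243.53680901051618, 'k1': -0.0955589294682505, 'R': array([[-0.01507828, -0.99980549, -0.01271325],
       [-0.99646756,  0.01607604, -0.08242545],
       [ 0.0826138 ,  0.01142551, -0.99651614]]), 't': array([-0.0283559 ,  0.52171691,  1.01648557])}
wrist {'fx': 365.43703515985777, 'fy': 365.43703515985777, 'cx': 322.1074892682331, 'cy': 243.51470744816604, 'k1': -0.048100068687876314, 'R': array([[ 0.30954597, -0.95087946, -0.00309038],
       [-0.90711789, -0.29627152,  0.29893197],
       [-0.28516386, -0.08972985, -0.95426942]]), 't': array([-0.62396209, -0.03582498,  0.39363736])}
```

View pics/scene0.png

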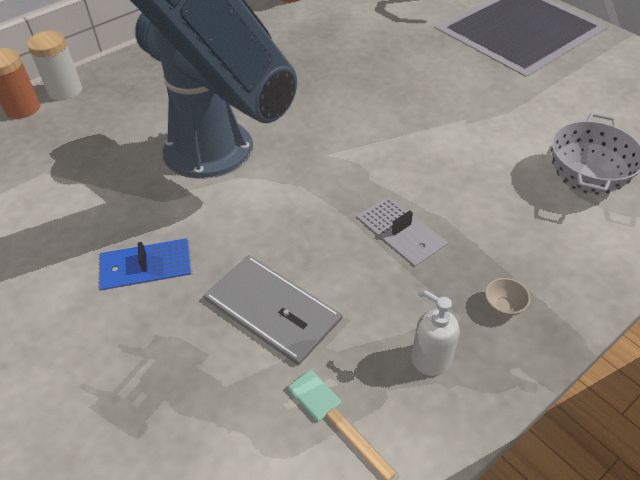

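View pics/top0.png

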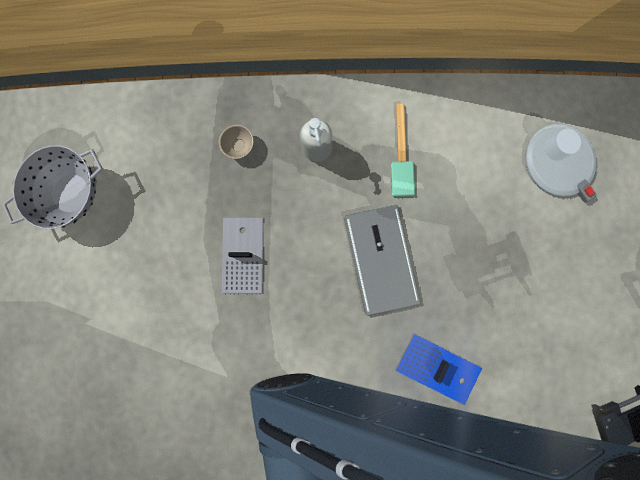

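View pics/wrist0.png

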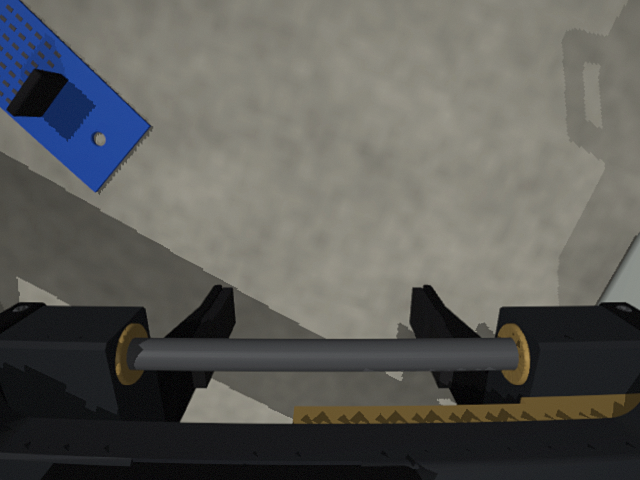

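The scene and top views show these objects:
- **Steel plate with black fin:** top (243,255), scene (402,232). Its hole is at top (242,230).
- **Blue look-alike:** top (439,368), scene (145,263). It's excluded because it's blue.
- **Grey stand:** top (383,260), with its slot at (378,237).
- **Not flat plates:** the colander and the round lid are ruled out.

I choose the steel plate and will check it in a crop while measuring.

```bash
cat > h.py <<'E'
import numpy as np, cv2
def ray(c,uv):
    K=np.array([[c["fx"],0,c["cx"]],[0,c["fy"],c["cy"]],[0,0,1]])
    uv=np.asarray(uv,float).reshape(-1,1,2)
    p=cv2.undistortPoints(uv,K,np.array([c["k1"],0,0,0,0])).reshape(-1,2)
    d=np.c_[p,np.ones(len(p))]@c["R"]
    return -c["R"].T@c["t"],d
def plane(c,uv,z):
    o,d=ray(c,uv); return o+d*((z-o[2])/d[:,2])[:,None]
def proj(c,X):
    X=np.asarray(X,float).reshape(-1,3)
    K=np.array([[c["fx"],0,c["cx"]],[0,c["fy"],c["cy"]],[0,0,1]])
    return cv2.projectPoints(X,cv2.Rodrigues(c["R"])[0],c["t"],K,np.array([c["k1"],0,0,0,0]))[0].reshape(-1,2)
def crop(c,x0,y0,x1,y1,s,f):
    cv2.imwrite(f,cv2.resize(c["img"][y0:y1,x0:x1,::-1],None,fx=s,fy=s,interpolation=cv2.INTER_CUBIC))
E
python3 - <<'E'
from rig import bot
from h import *
t=bot.capture("top"); s=bot.capture("scene")
crop(t,200,190,440,330,3.3,"pics/t1.png")
crop(s,190,185,460,370,2.9,"pics/s1.png")
E
```

```text
(no output)
```

View pics/t1.png

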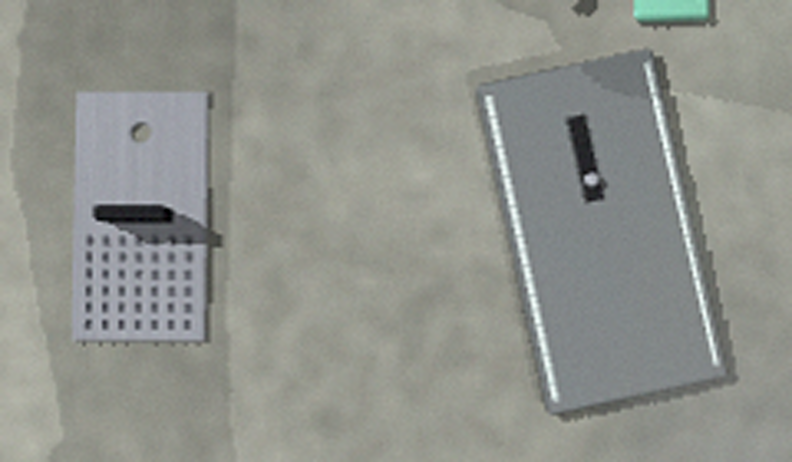

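View pics/s1.png

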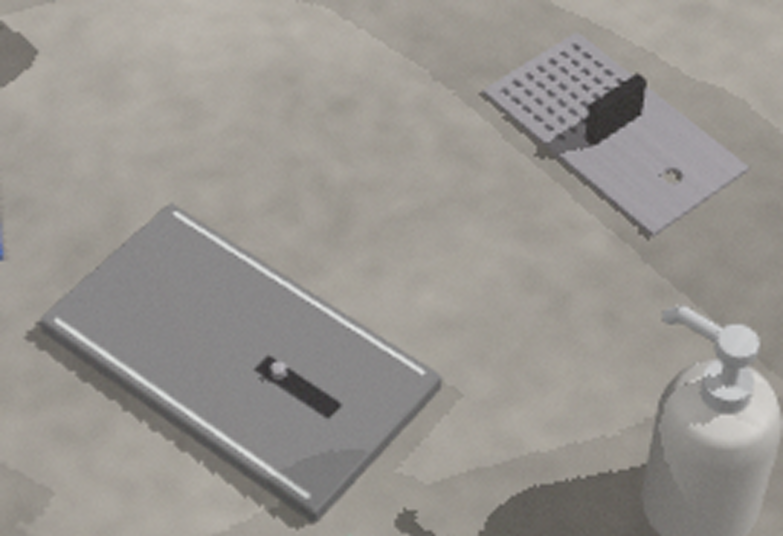

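The crops confirm a steel plate with a grating field, a black fin and its hole towards +x. The stand's pin is at t1 (591,180), near the inner end of the slot. Now I'll measure from both views.

Run:
```python
from rig import bot
from h import *
np.set_printoptions(precision=4,suppress=True)
t=bot.capture("top"); s=bot.capture("scene")
def T(p): return (np.array(p,float)+.5)/3.3-.5+[200,190]
def S(p): return (np.array(p,float)+.5)/2.9-.5+[190,185]
def two(name,a,b,z):
    print(name,"top",plane(t,T(a),z)[0],"scene",plane(s,S(b),z)[0])
ins_t=[(76,92),(208,92),(207,341),(75,340)]; ins_s=[(746,168),(652,235),(482,94),(575,36)]
A=plane(t,T(ins_t),.004);B=plane(s,S(ins_s),.004);print("ins",A,B,sep="\n")
for P in(A,B):
  print("c",P.mean(0),"len",np.linalg.norm(P[0]-P[3]),np.linalg.norm(P[1]-P[0]), "x yaw",np.degrees(np.arctan2(*((P[0]+P[1]-P[2]-P[3])[1::-1]))))
two("hole",(140,132),(673,175),.004)
# slot by mask near black
for c,(x0,y0,x1,y1) in((t,(365,220,392,255)),(s,(270,300,315,335))):
    g=c["img"][y0:y1,x0:x1].max(2); m=(g<70).astype(np.uint8)
    k,l,st,ce=cv2.connectedComponentsWithStats(m); j=1+st[1:,4].argmax()
    ys,xs=np.where(l==j); r=cv2.minAreaRect(np.c_[xs+x0,ys+y0].astype(np.float32))
    b=cv2.boxPoints(r);P=plane(c,b,.016);print("slot box",P, r)
two("slot outer",(576,116),(331,411),.016)
two("slot inner",(595.5,200),(264,362),.016)
two("pin tip",(591,179),(279,368),.025)
st_t=[(476,87),(651,50),(733,375),(555,415)]
# stripes ends
two("stripeL far",(489,96),(424,373),.016)
two("stripeL near",(556,401),(176,213),.016)
two("stripeR far",(648,62),(309,496),.016)
two("stripeR near",(717,366),(55,321),.016)
# fin top
two("fin top c",(133,213),(0,0),.042)
```

```text
ins
[[0.5894 0.2086 0.004 ]
 [0.5875 0.1117 0.004 ]
 [0.4078 0.1132 0.004 ]
 [0.4095 0.2088 0.004 ]]
[[0.5883 0.2061 0.004 ]
 [0.5877 0.1108 0.004 ]
 [0.4104 0.1123 0.004 ]
 [0.4116 0.2071 0.004 ]]
c [0.4986 0.1606 0.004 ] len 0.17982721924938957 0.09687043416261645 x yaw -0.2694522675592439
c [0.4995 0.1591 0.004 ] len 0.17672531244578454 0.09525026202938439 x yaw -0.4072531923038138
hole top [0.5592 0.1614 0.004 ] scene [0.5588 0.1618 0.004 ]
slot box [[ 0.5621 -0.1465  0.016 ]
 [ 0.5649 -0.1582  0.016 ]
 [ 0.5214 -0.1679  0.016 ]
 [ 0.5186 -0.1562  0.016 ]] ((376.176513671875, 234.20591735839844), (18.91777801513672, 5.093247413635254), 75.96376037597656)
slot box [[ 0.5059 -0.1712  0.016 ]
 [ 0.5008 -0.1595  0.016 ]
 [ 0.5608 -0.1466  0.016 ]
 [ 0.5655 -0.1582  0.016 ]] ((292.4061279296875, 318.1451416015625), (30.273914337158203, 6.025150299072266), 32.905242919921875)
slot outer top [ 0.564  -0.1531  0.016 ] scene [ 0.5616 -0.1542  0.016 ]
slot inner top [ 0.5038 -0.1655  0.016 ] scene [ 0.5038 -0.1634  0.016 ]
pin tip top [ 0.5181 -0.1617  0.025 ] scene [ 0.5192 -0.1623  0.025 ]
stripeL far top [ 0.5794 -0.0913  0.016 ] scene [ 0.5781 -0.0904  0.016 ]
stripeL near top [ 0.3625 -0.1344  0.016 ] scene [ 0.3639 -0.1327  0.016 ]
stripeR far top [ 0.6022 -0.2058  0.016 ] scene [ 0.6011 -0.2036  0.016 ]
stripeR near top [ 0.385  -0.2487  0.016 ] scene [ 0.3871 -0.2483  0.016 ]
fin top c top [0.4981 0.1587 0.042 ] scene [ 0.126  -0.1213  0.042 ]
```

```bash
python3 -m pendant '[[[0,0,0],[0,-0.1136,0],0],[[0,0,0],[0,-0.1136,0],0],[[0,0,0],[0,-0.1136,0],0],[[0,0,0],[0,-0.1136,0],0],[[0,0,0],[0,-0.1136,0],0],[[0,0,0],[0,-0.1136,0],0],[[0,0,0],[0,-0.1136,0],0],[[0,0,0],[0,-0.1136,0],0],[[0,0,0],[0,-0.1136,0],0],[[0,0,0],[0,-0.1136,0],0],[[0,0,0],[0,-0.1136,0],0],[[0,0,0],[0,0,0],0]]'
```

```text
time_s: 1.35
position: [0.1935, -0.5942, 0.2922]
tcp_rot: [[-0.005, -0.0, 1.0], [-1.0, 0.0, -0.005], [-0.0, -1.0, -0.0]]
force: [-0.4, -0.2, 0.3]
opening: 1.002
```

```bash
python3 -m pendant '[[[-2,0,0.8],[0,0,0],0],[[-3.8,0,1.5],[0,0,0],0],[[-3.8,0,1.5],[0,0,0],0],[[-3.8,0,1.5],[0,0,0],0],[[-3.8,0,1.5],[0,0,0],0],[[-3.8,0,1.5],[0,0,0],0],[[-3.8,0,1.5],[0,0,0],0],[[-3.8,0,1.5],[0,0,0],0],[[-3.8,0,1.5],[0,0,0],0],[[-3.8,0,1.5],[0,0,0],0],[[-3.8,0,1.5],[0,0,0],0],[[-3.8,0,1.5],[0,0,0],0],[[-3.8,0,1.5],[0,0,0],0],[[-3.8,0,1.5],[0,0,0],0],[[-3.8,0,1.5],[0,0,0],0],[[-3.8,0,1.5],[0,0,0],0],[[-3.8,0,1.5],[0,0,0],0],[[-3.8,0,1.5],[0,0,0],0],[[-3.8,0,1.5],[0,0,0],0],[[-2,0,1],[0,0,0],0]]'
python3 - <<'E'
from rig import bot
from h import *
s=bot.read_state(); print(s["position"],s["tcp_rot"],s["joint_positions"],s["force"])
E
```

```text
time_s: 3.02
position: [0.4872, 0.1317, 0.2926]
tcp_rot: [[-0.007, 0.002, 1.0], [-1.0, 0.001, -0.007], [-0.001, -1.0, 0.002]]
force: [0.6, -1.3, -0.3]
opening: 1.0
[0.48716221 0.13173853 0.29262435] [[-0.00688981  0.00197557  0.99997431]
 [-0.99997522  0.00143513 -0.00689266]
 [-0.00144871 -0.99999702  0.00196564]] [2.38883650e+00 2.09223991e+01 9.91550272e+01 8.95924136e-02
 5.98060831e+01 2.73869907e+00] [ 0.61137053 -1.25865005 -0.30521947]
```

```bash
python3 -m pendant '[[[-1.4,2.5,0.6],[0,0,0],0],[[-1.4,3.5,0.6],[0,0,0],0],[[0,3.5,0],[0,0,0],0],[[0,2.5,0],[0,0,0],0],[[0,0,0],[0,0,0],0],[[0,0,0],[0,0,0],0]]'
python3 - <<'E'
from rig import bot
from h import *
s=bot.read_state(); print(s["position"])
w=bot.capture("wrist"); cv2.imwrite("pics/w2.png",w["img"][:,:,::-1])
print(proj(w,[[.559,.161,.004],[.499,.160,.042]]), -w["R"].T@w["t"])
t=bot.capture("top"); cv2.imwrite("pics/t2.png",t["img"][:,:,::-1])
E
```

```text
time_s: 3.52
position: [0.4978, 0.1558, 0.1714]
tcp_rot: [[-0.008, -0.003, 1.0], [-1.0, -0.0, -0.008], [0.0, -1.0, -0.003]]
force: [0.6, -1.6, 0.7]
opening: 0.999
[0.49777623 0.15580129 0.17142089]
[[404.08371641 237.53533374]
 [323.50751003 256.35445141]] [0.49941399 0.23832302 0.2644072 ]
```

View pics/w2.png

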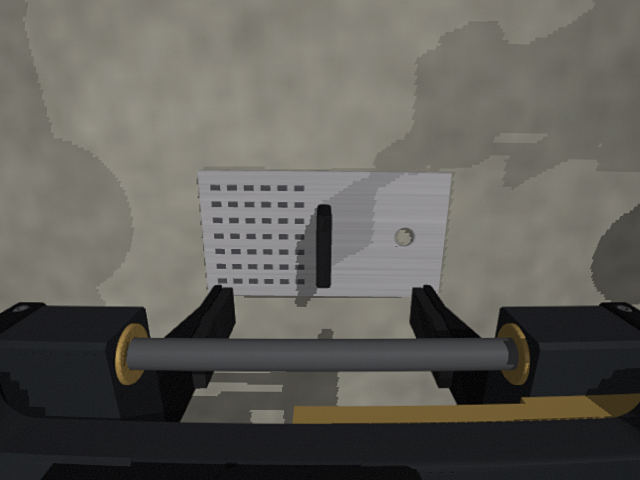

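View pics/t2.png

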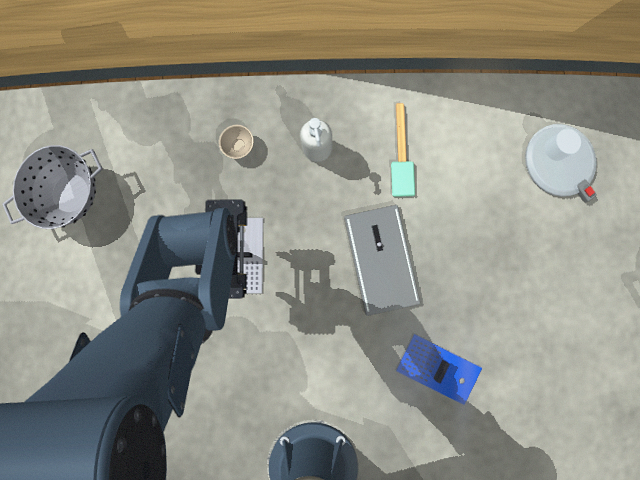

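The wrist view shows the fin at (323,245) and the hole at (404,237), exactly where my measurement projects. Next I descend.

```bash
python3 -m pendant '[[[0,2.5,0],[0,0,0],0],[[0,2.5,0],[0,0,0],0],[[0,2,0],[0,0,0],0],[[0,0,0],[0,0,0],0],[[0,0,0],[0,0,0],0]]'
```

```text
time_s: 4.03
position: [0.4991, 0.1557, 0.1034]
tcp_rot: [[-0.007, 0.001, 1.0], [-1.0, 0.0, -0.007], [-0.0, -1.0, 0.001]]
force: [0.4, 1.0, 0.8]
opening: 1.003
```

```bash
python3 -m pendant '[[[-0.4,1.2,0],[0,0,0],0],[[0,1.0,0],[0,0,0],0],[[0,0,0],[0,0,0],0],[[0,0,0],[0,0,0],0]]'
python3 - <<'E'
from rig import bot
from h import *
w=bot.capture("wrist"); cv2.imwrite("pics/w3.png",w["img"][:,:,::-1])
E
```

```text
time_s: 4.37
position: [0.4983, 0.1599, 0.0802]
tcp_rot: [[-0.006, -0.0, 1.0], [-1.0, -0.0, -0.006], [0.0, -1.0, -0.0]]
force: [0.2, -0.0, -0.4]
opening: 0.998
```

View pics/w3.png

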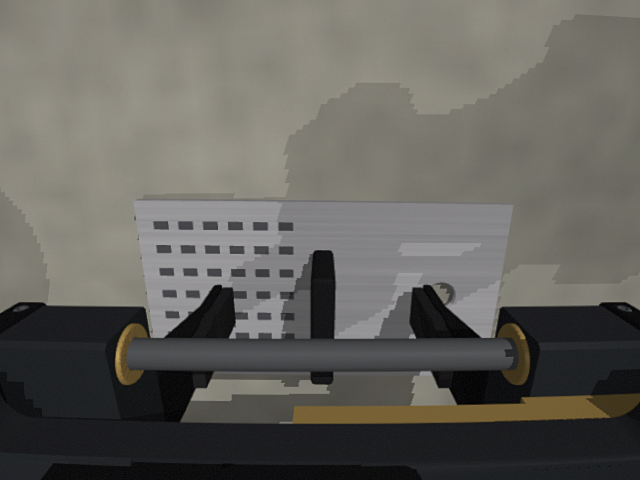

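The fin (322,315) is centred between the fingers (about 225 and 420), so I close the gripper.

```bash
python3 -m pendant '[[[0,0,0],[0,0,0],1],[[0,0,0],[0,0,0],1],[[0,0,0],[0,0,0],1],[[0,0,0],[0,0,0],1],[[0,0,0],[0,0,0],1],[[0,0,0],[0,0,0],1],[[0,0,0],[0,0,0],1],[[0,0,0],[0,0,0],1],[[0,0,0],[0,0,0],1],[[0,0,0],[0,0,0],1],[[0,0,0],[0,0,0],1],[[0,0,0],[0,0,0],1]]'
```

```text
time_s: 5.42
position: [0.4984, 0.1598, 0.0802]
tcp_rot: [[-0.006, -0.0, 1.0], [-1.0, 0.0, -0.006], [-0.0, -1.0, -0.0]]
force: [-0.4, -0.2, -0.2]
opening: 0.168
```

```bash
python3 -m pendant '[[[0,0,0],[0,0,0],1],[[0,0,0],[0,0,0],1],[[0,0,0],[0,0,0],1],[[0,0,0],[0,0,0],1],[[0,0,0],[0,0,0],1]]'
```

```text
time_s: 5.83
position: [0.4983, 0.1598, 0.0802]
tcp_rot: [[-0.006, -0.0, 1.0], [-1.0, -0.0, -0.006], [0.0, -1.0, -0.0]]
force: [-0.2, 0.8, -0.4]
opening: 0.113
```

```bash
python3 -m pendant '[[[0,-0.5,0],[0,0,0],1],[[0,-1.5,0],[0,0,0],1],[[0,-2.5,0],[0,0,0],1],[[0,-2.5,0],[0,0,0],1],[[0,-2.5,0],[0,0,0],1],[[0,-1.5,0],[0,0,0],1],[[0,-0.5,0],[0,0,0],1],[[0,0,0],[0,0,0],1],[[0,0,0],[0,0,0],1]]'
python3 - <<'E'
from rig import bot
from h import *
w=bot.capture("wrist"); cv2.imwrite("pics/w4.png",w["img"][:,:,::-1])
c=bot.read_state(); print(c["position"],c["force"],c["moment"])
E
```

```text
time_s: 6.58
position: [0.4977, 0.1597, 0.1947]
tcp_rot: [[-0.006, -0.001, 1.0], [-1.0, -0.0, -0.006], [0.0, -1.0, -0.001]]
force: [-0.5, -0.3, -4.2]
opening: 0.112
[0.49737414 0.15968618 0.19415089] [-0.56104409 -0.18339004 -3.12835202] [-0.07312952 -0.15238784  0.02048868]
```

View pics/w4.png

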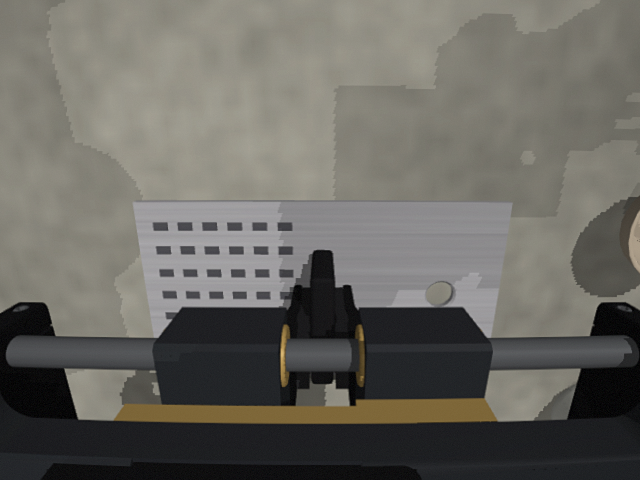

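The insert is lifted level, with its hole visible at (439,293). Now across to the stand at height.

```bash
python3 -m pendant '[[[1.5,0,0],[0,0,0],1],[[2.5,0,0],[0,0,0],1],[[3.5,0,0.2],[0,0,0],1],[[3.5,0,0.2],[0,0,0],1],[[3.5,0,0.2],[0,0,0],1],[[3.5,0,0.2],[0,0,0],1],[[3.5,0,0.2],[0,0,0],1],[[3.5,0,0.2],[0,0,0],1],[[3.5,0,0.2],[0,0,0],1],[[2.3,0,0],[0,0,0],1],[[1.5,0,0],[0,0,0],1],[[0,0,0],[0,-0.1,0],1],[[0,0,0],[0,-0.1,0],1],[[0,0,0],[0,0,0],1],[[0,0,0],[0,0,0],1],[[0,0,0],[0,0,0],1]]'
cat > m.py <<'E'
from rig import bot
from h import *
import sys
np.set_printoptions(precision=4,suppress=True)
c=bot.read_state(); p=c["position"];R=c["tcp_rot"]
print(p,"F",c["force"],"M",c["moment"],"yaw",np.degrees(np.arctan2(R[1,2],R[0,2])),"open",c["opening"])
if len(sys.argv)>1:
    n=sys.argv[1]
    for k in("wrist","top","scene"):
        w=bot.capture(k); cv2.imwrite(f"pics/{k}{n}.png",w["img"][:,:,::-1])
E
python3 m.py 5
```

```text
time_s: 7.97
position: [0.5099, -0.1628, 0.1943]
tcp_rot: [[0.191, -0.002, 0.982], [-0.982, 0.001, 0.191], [-0.001, -1.0, -0.002]]
force: [-0.2, 0.3, -3.9]
opening: 0.108
[ 0.5099 -0.1628  0.1943] F [-0.2009  0.2987 -3.9154] M [-0.0451 -0.0742 -0.0236] yaw 10.985727343146287 open 0.10763878608383043
```

View pics/wrist5.png

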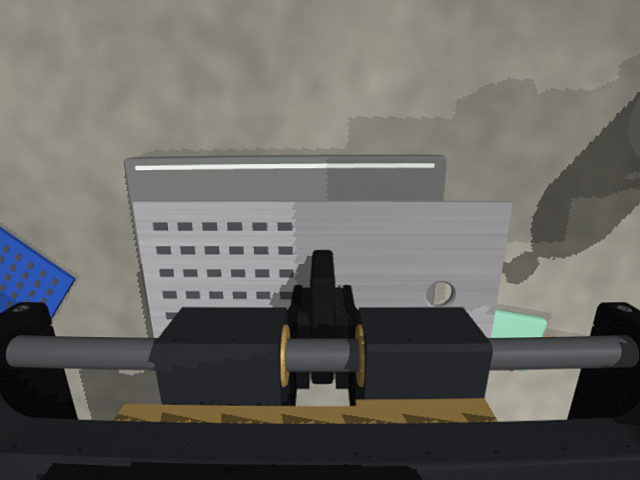

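View pics/top5.png

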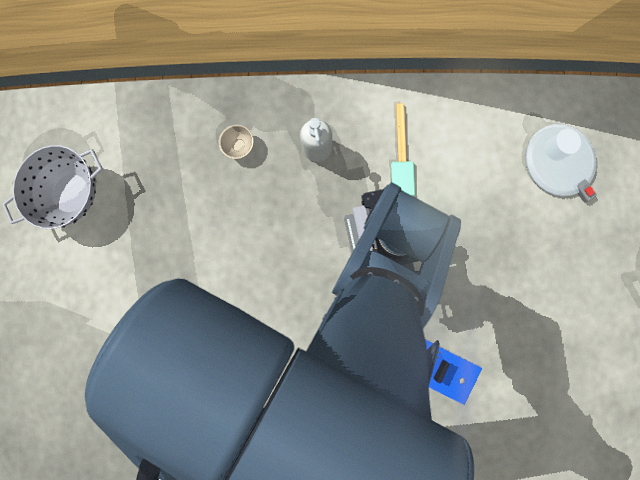

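View pics/scene5.png

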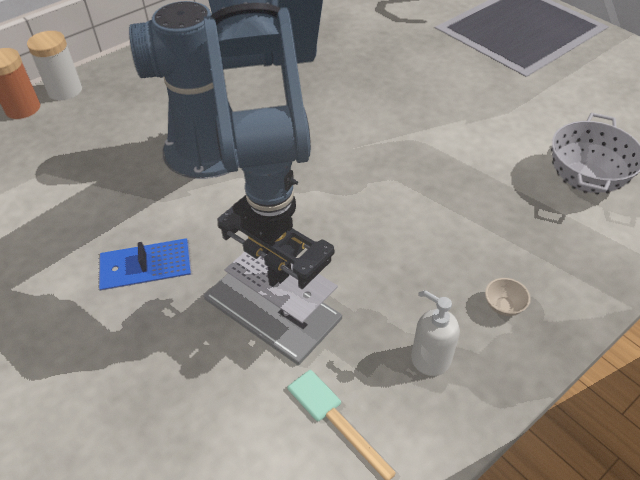

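The wrist view shows the hole at (440,293) and the stand's left stripe from (135,168) to (434,165). The scene view has the plate over the stand. I'll crop both for precision.

Run:
```python
import cv2
a=cv2.imread("pics/wrist5.png")[265:325,400:480];b=cv2.imread("pics/scene5.png")[250:350,230:350]
a=cv2.resize(a,None,fx=6,fy=6,interpolation=cv2.INTER_CUBIC);cv2.imwrite("pics/c5a.png",a)
cv2.imwrite("pics/c5b.png",cv2.resize(b,None,fx=5,fy=5,interpolation=cv2.INTER_CUBIC))
```

```text
(no output)
```

View pics/c5a.png

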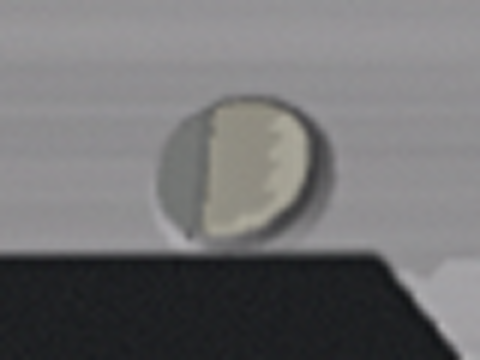

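View pics/c5b.png

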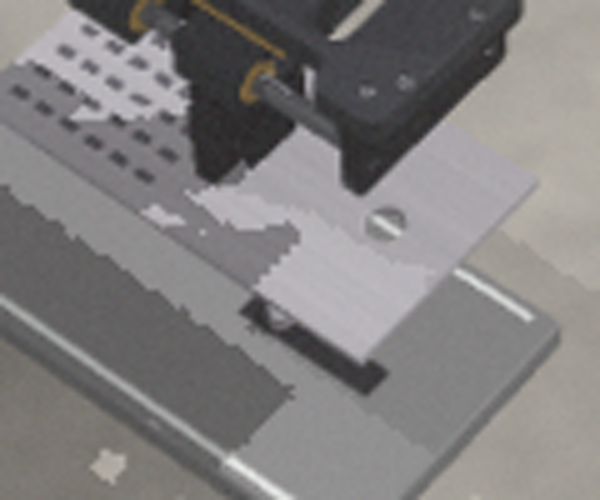

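```bash
cat >> h.py <<'E'
C0=np.array([.4826,-.1697]); PSI=np.radians(11.3)
XS=np.array([np.cos(PSI),np.sin(PSI)]);YS=np.array([-XS[1],XS[0]])
def st(P): # stand frame xy
    d=np.asarray(P)[...,:2]-C0; return np.stack([d@XS,d@YS],-1)
E
python3 - <<'E'
from rig import bot
from h import *
np.set_printoptions(precision=4,suppress=True)
w=bot.capture("wrist");s=bot.capture("scene");c=bot.read_state();p=c["position"];R=c["tcp_rot"]
z=p[2]-.0802+.004
for cc,uv in((w,(440.6,293.4)),(s,(306.8,294.6))):
    P=plane(cc,uv,z)[0]; print("hole",P,"tool",R.T@(P-p),"stand",st(P))
print("tcp stand",st(p))
# stripe in wrist
P=plane(w,[(135,168),(434,165)],.016);print(P,st(P),np.degrees(np.arctan2(*(P[1]-P[0])[1::-1])))
# from tops
P=plane(w,[(136,203),(510,204)],z);print("insert edge yaw",np.degrees(np.arctan2(*(P[1]-P[0])[1::-1])))
# slot direction/lateral check
for q in [(.5638,-.1533),(.5038,-.1645),(.5186,-.162)]: print(st(np.array(q)))
# stripe lateral (expect symmetric)
for q in [(.5788,-.0909),(.3632,-.1336),(.6017,-.2047),(.386,-.2485)]: print(st(np.array(q)))
E
```

```text
hole [ 0.5696 -0.1484  0.119 ] tool [-0.003   0.0762  0.0609] stand [0.0894 0.0039]
hole [ 0.5701 -0.1494  0.119 ] tool [-0.0018  0.0762  0.0613] stand [0.0898 0.0028]
tcp stand [0.0285 0.0011]
[[ 0.3636 -0.1344  0.016 ]
 [ 0.5805 -0.0902  0.016 ]] [[-0.1097  0.0579]
 [ 0.1116  0.0587]] 11.504628111588593
insert edge yaw 10.908438253509255
[0.0828 0.0002]
[0.0218 0.0009]
[0.0368 0.0005]
[0.1098 0.0584]
[-0.11    0.0588]
[ 0.1099 -0.0577]
[-0.1102 -0.0583]
```

```bash
python3 -m pendant '[[[0.33,1,0],[0,-0.007,0],1],[[0,2,0],[0,0,0],1],[[0,2,0],[0,0,0],1],[[0,1.5,0],[0,0,0],1],[[0,1,0],[0,0,0],1],[[0,0.5,0],[0,0,0],1],[[0,0,0],[0,0,0],1],[[0,0,0],[0,0,0],1],[[0,0,0],[0,0,0],1]]'
python3 m.py 6
python3 - <<'E'
import cv2
a=cv2.imread("pics/wrist6.png")[265:325,400:480];b=cv2.imread("pics/scene6.png")[250:370,200:350]
cv2.imwrite("pics/c6a.png",cv2.resize(a,None,fx=6,fy=6,interpolation=cv2.INTER_CUBIC))
cv2.imwrite("pics/c6b.png",cv2.resize(b,None,fx=5,fy=5,interpolation=cv2.INTER_CUBIC))
E
```

```text
time_s: 8.97
position: [0.5116, -0.1668, 0.116]
tcp_rot: [[0.199, 0.002, 0.98], [-0.98, -0.001, 0.199], [0.001, -1.0, 0.001]]
force: [0.1, 0.4, -4.0]
opening: 0.112
[ 0.5116 -0.1668  0.116 ] F [ 0.1448  0.3885 -3.9775] M [-0.0339 -0.0912 -0.0384] yaw 11.497066532199243 open 0.11165389496301016
```

View pics/c6a.png

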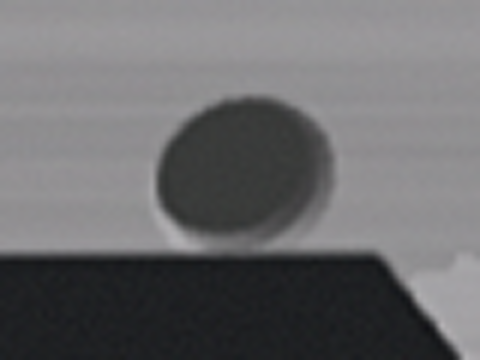

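View pics/c6b.png

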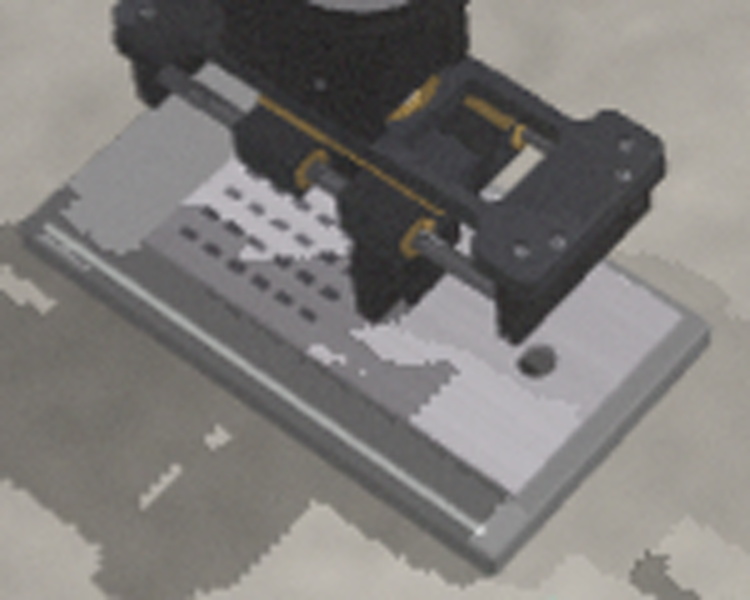

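Run:
```python
from rig import bot
from h import *
np.set_printoptions(precision=4,suppress=True)
w=bot.capture("wrist");s=bot.capture("scene");c=bot.read_state();p=c["position"];R=c["tcp_rot"]
z=p[2]-.0802+.004
for cc,uv in((w,(440.6,293.4)),(s,(307.0,321.8))):
    P=plane(cc,uv,z)[0]; print("hole",P,"tool",R.T@(P-p),"stand",st(P))
print(p,"tcp stand",st(p))
```

```text
hole [ 0.571  -0.1521  0.0397] tool [-0.0024  0.0763  0.0614] stand [ 0.0902 -0.0001]
hole [ 0.5704 -0.1528  0.0397] tool [-0.0018  0.0763  0.0607] stand [ 0.0895 -0.0006]
[ 0.5112 -0.1666  0.1159] tcp stand [ 0.0287 -0.0026]
```

```bash
python3 -m pendant '[[[-0.05,0.3,0],[0,0,0],1],[[0,0.3,0],[0,0,0],1],[[0,0.2,0],[0,0,0],1],[[0,0,0],[0,0,0],1],[[0,0,0],[0,0,0],1],[[0,0,0],[0,0,0],1]]'
```

```text
time_s: 9.72
position: [0.5108, -0.166, 0.1071]
tcp_rot: [[0.199, -0.0, 0.98], [-0.98, 0.0, 0.199], [-0.0, -1.0, -0.0]]
force: [-0.1, -0.6, -3.5]
opening: 0.112
```

```bash
python3 -m pendant '[[[0,0.1,0],[0,0,0],1],[[0,0.05,0],[0,0,0],1],[[0,0,0],[0,0,0],1],[[0,0,0],[0,0,0],1]]'
```

```text
time_s: 10.05
position: [0.5108, -0.166, 0.1057]
tcp_rot: [[0.199, -0.0, 0.98], [-0.98, 0.0, 0.199], [-0.0, -1.0, -0.0]]
force: [0.1, 0.7, -3.4]
opening: 0.114
```

```bash
python3 -m pendant '[[[0,0.05,0],[0,0,0],1],[[0,0,0],[0,0,0],1],[[0,0,0],[0,0,0],1]]'; python3 -m pendant '[[[0,0.05,0],[0,0,0],1],[[0,0,0],[0,0,0],1],[[0,0,0],[0,0,0],1]]'
```

```text
time_s: 10.3
position: [0.5108, -0.1661, 0.1053]
tcp_rot: [[0.199, 0.0, 0.98], [-0.98, -0.0, 0.199], [0.0, -1.0, 0.0]]
force: [0.6, -0.5, -3.2]
opening: 0.112
time_s: 10.55
position: [0.5108, -0.166, 0.1051]
tcp_rot: [[0.199, 0.0, 0.98], [-0.98, -0.0, 0.199], [0.0, -1.0, 0.0]]
force: [-1.0, -0.1, 0.7]
opening: 0.111
```

```bash
python3 -m pendant '[[[0,0,0],[0,0,0],1],[[0,0,0],[0,0,0],1],[[0,0,0],[0,0,0],1],[[0,0,0],[0,0,0],1]]'; python3 m.py 7
python3 - <<'E'
import cv2
b=cv2.imread("pics/scene7.png")[250:370,200:350]
cv2.imwrite("pics/c7b.png",cv2.resize(b,None,fx=5,fy=5,interpolation=cv2.INTER_CUBIC))
E
```

```text
time_s: 10.88
position: [0.5109, -0.166, 0.1051]
tcp_rot: [[0.199, 0.0, 0.98], [-0.98, -0.0, 0.199], [0.0, -1.0, 0.0]]
force: [-0.4, -0.4, 3.8]
opening: 0.114
[ 0.5109 -0.166   0.1051] F [-0.4319 -0.4097  3.7775] M [ 0.0529  0.1451 -0.0094] yaw 11.497236861854027 open 0.11445638021409157
```

View pics/c7b.png

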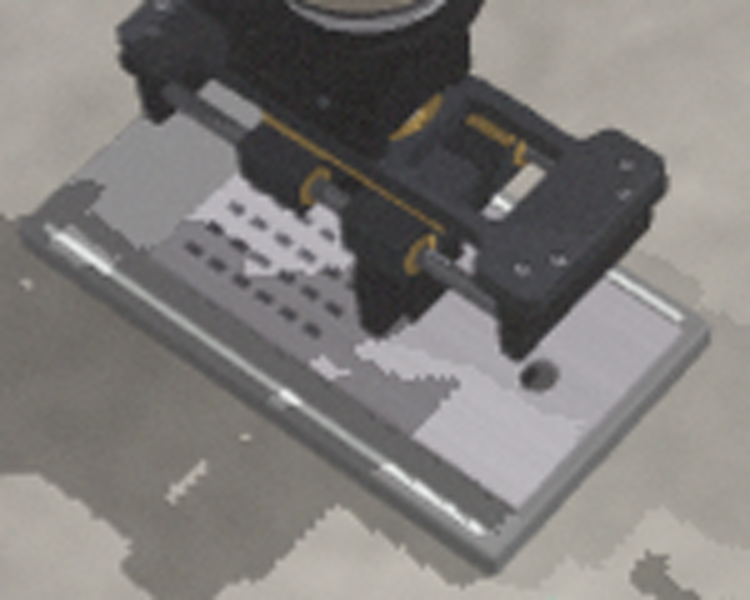

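Contact is about 7 N, the plate sits level on the pin, and the hole is at about 90 mm in the stand frame. I ease it by 0.2 mm and draw back in stages.

```bash
python3 -m pendant '[[[0,-0.02,0],[0,0,0],1],[[0,0,0],[0,0,0],1],[[0,0,-0.1],[0,0,0],1],[[0,0,-0.2],[0,0,0],1],[[0,0,-0.2],[0,0,0],1],[[0,0,-0.2],[0,0,0],1],[[0,0,-0.2],[0,0,0],1],[[0,0,-0.1],[0,0,0],1],[[0,0,0],[0,0,0],1]]'
```

```text
time_s: 11.78
position: [0.5012, -0.1685, 0.1051]
tcp_rot: [[0.199, 0.001, 0.98], [-0.98, -0.001, 0.199], [0.001, -1.0, 0.001]]
force: [2.6, -1.1, 1.8]
opening: 0.111
```

```bash
python3 -m pendant '[[[0,-0.015,-0.1],[0,0,0],1],[[0,0,-0.2],[0,0,0],1],[[0,0,-0.2],[0,0,0],1],[[0,0,-0.2],[0,0,0],1],[[0,0,-0.2],[0,0,0],1],[[0,0,-0.2],[0,0,0],1],[[0,0,-0.2],[0,0,0],1],[[0,0,-0.1],[0,0,0],1],[[0,0,0],[0,0,0],1]]'
```

```text
time_s: 12.53
position: [0.4868, -0.1707, 0.105]
tcp_rot: [[0.199, -0.001, 0.98], [-0.98, 0.0, 0.199], [-0.001, -1.0, -0.001]]
force: [1.8, 0.7, 0.9]
opening: 0.111
```

```bash
python3 -m pendant '[[[0,-0.01,-0.1],[0,0,0],1],[[0,0,-0.2],[0,0,0],1],[[0,0,-0.2],[0,0,0],1],[[0,0,-0.2],[0,0,0],1],[[0,0,-0.2],[0,0,0],1],[[0,0,-0.2],[0,0,0],1],[[0,0,-0.2],[0,0,0],1],[[0,0,-0.1],[0,0,0],1],[[0,0,-0.1],[0,0,0],1],[[0,0,0],[0,0,0],1]]'; python3 m.py 8
python3 - <<'E'
import cv2
a=cv2.imread("pics/wrist8.png")[150:400,100:550]
cv2.imwrite("pics/c8a.png",cv2.resize(a,None,fx=1.7,fy=1.7,interpolation=cv2.INTER_CUBIC))
b=cv2.imread("pics/scene8.png")[250:370,200:350]
cv2.imwrite("pics/c8b.png",cv2.resize(b,None,fx=5,fy=5,interpolation=cv2.INTER_CUBIC))
E
```

```text
time_s: 13.37
position: [0.4721, -0.1737, 0.1051]
tcp_rot: [[0.199, -0.001, 0.98], [-0.98, 0.0, 0.199], [-0.001, -1.0, -0.001]]
force: [-0.3, -0.3, -1.1]
opening: 0.112
[ 0.4721 -0.1737  0.1051] F [-0.344  -0.2707 -1.1483] M [-0.0047 -0.3542 -0.0335] yaw 11.494554131610947 open 0.11194007535571138
```

View pics/c8a.png

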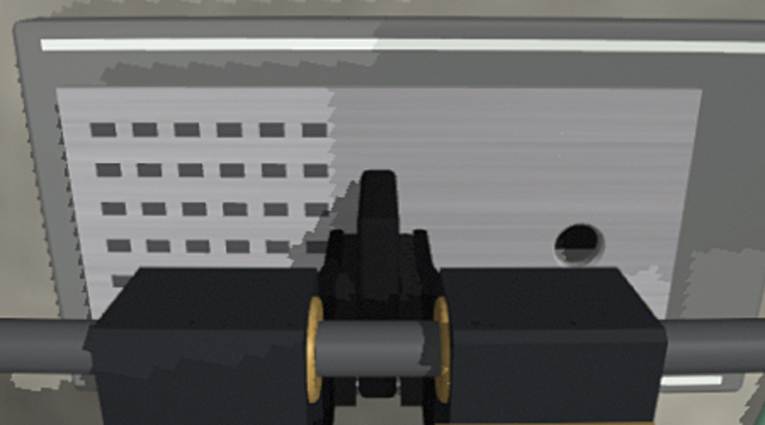

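View pics/c8b.png

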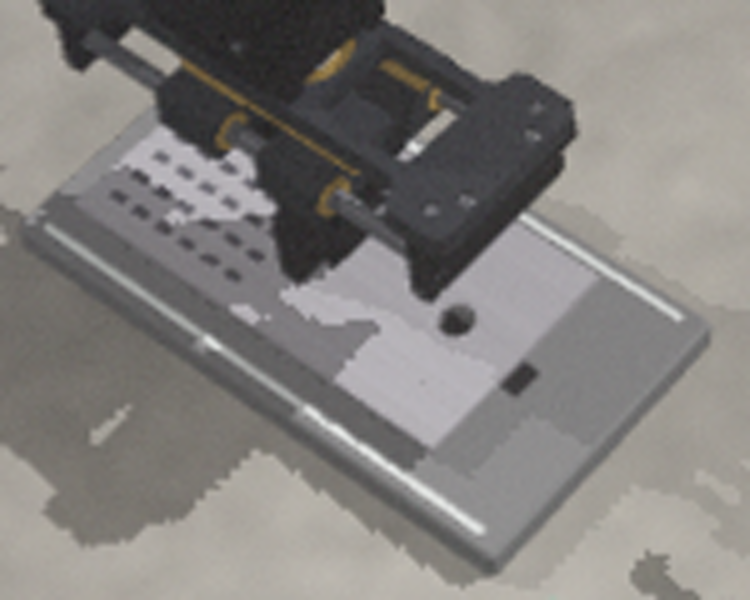

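```bash
python3 -m pendant '[[[0,0,-0.1],[0,0,0],1],[[0,0,-0.2],[0,0,0],1],[[0,0,-0.2],[0,0,0],1],[[0,0,-0.2],[0,0,0],1],[[0,0,-0.15],[0,0,0],1],[[0,0,-0.1],[0,0,0],1],[[0,0,0],[0,0,0],1],[[0,0,0],[0,0,0],1]]'; python3 m.py 9
python3 - <<'E'
import cv2
a=cv2.imread("pics/wrist9.png")[265:325,400:480]
cv2.imwrite("pics/c9a.png",cv2.resize(a,None,fx=7,fy=7,interpolation=cv2.INTER_CUBIC))
b=cv2.imread("pics/scene9.png")[280:330,255:325]
cv2.imwrite("pics/c9b.png",cv2.resize(b,None,fx=8,fy=8,interpolation=cv2.INTER_CUBIC))
E
```

```text
time_s: 14.18
position: [0.4628, -0.1755, 0.105]
tcp_rot: [[0.199, -0.001, 0.98], [-0.98, 0.001, 0.199], [-0.001, -1.0, -0.001]]
force: [-0.8, 0.5, -3.5]
opening: 0.111
[ 0.4628 -0.1755  0.105 ] F [-0.7686  0.5325 -3.4573] M [-0.0396 -0.1003  0.0069] yaw 11.493984049035772 open 0.11093216029806094
```

View pics/c9a.png

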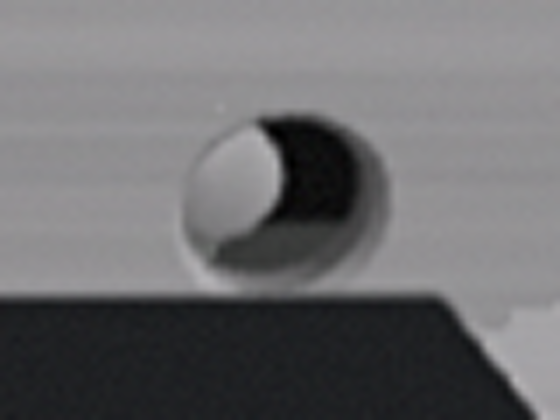

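View pics/c9b.png

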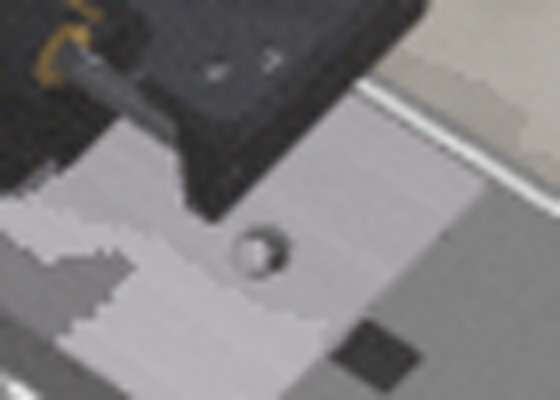

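The pin shows in the hole, in the left part of c9a, and the contact load has gone. I'll ray-cast the remaining offset.

Run:
```python
from rig import bot
from h import *
np.set_printoptions(precision=4,suppress=True)
w=bot.capture("wrist");s=bot.capture("scene");c=bot.read_state();p=c["position"];R=c["tcp_rot"]
H=plane(w,(440.3,293.6),p[2]-.0802+.004)[0]; Q=plane(w,(429,287.1),.025)[0]
print(p,"hole",H,st(H),"pin",Q,st(Q),"tool d",R.T@(Q-H)*100)
H=plane(s,(255+(262.5)/8-.5,280+(253)/8-.5),p[2]-.0802+.004)[0]; Q=plane(s,(255+(256)/8-.5,280+(253)/8-.5),.025)[0]
print("scene hole",st(H),"pin",st(Q))
```

```text
[ 0.4632 -0.1756  0.1051] hole [ 0.5223 -0.1608  0.0289] [0.0406 0.001 ] pin [ 0.5171 -0.1599  0.025 ] [0.0357 0.0028] tool d [-0.1867  0.3939 -0.4884]
scene hole [0.0408 0.0005] pin [0.0376 0.0015]
```

```bash
python3 -m pendant '[[[-0.03,0,-0.1],[0,0,0],1],[[-0.02,0,-0.1],[0,0,0],1],[[0,0,-0.1],[0,0,0],1],[[0,0,0],[0,0,0],1],[[0,0,0],[0,0,0],1],[[0,0,0],[0,0,0],1]]'; python3 m.py 10
python3 - <<'E'
import cv2
a=cv2.imread("pics/wrist10.png")[265:325,400:480]
cv2.imwrite("pics/c10a.png",cv2.resize(a,None,fx=7,fy=7,interpolation=cv2.INTER_CUBIC))
b=cv2.imread("pics/scene10.png")[280:330,255:325]
cv2.imwrite("pics/c10b.png",cv2.resize(b,None,fx=8,fy=8,interpolation=cv2.INTER_CUBIC))
E
```

```text
time_s: 14.93
position: [0.4603, -0.1758, 0.1052]
tcp_rot: [[0.199, 0.0, 0.98], [-0.98, -0.0, 0.199], [0.0, -1.0, 0.0]]
force: [-0.5, -0.5, -4.1]
opening: 0.108
[ 0.4603 -0.1758  0.1052] F [-0.4926 -0.5348 -4.0931] M [-0.0675 -0.135   0.0108] yaw 11.490291153020488 open 0.10846819847397049
```

View pics/c10a.png

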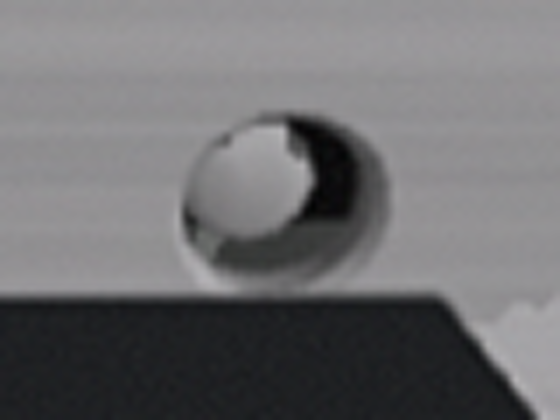

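View pics/c10b.png

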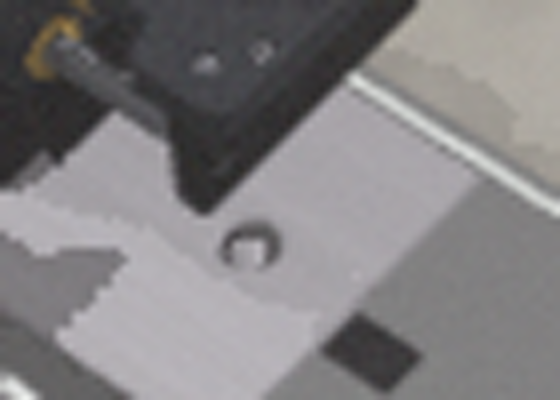

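Run:
```python
from rig import bot
from h import *
np.set_printoptions(precision=4,suppress=True)
w=bot.capture("wrist");s=bot.capture("scene");c=bot.read_state();p=c["position"];R=c["tcp_rot"]
z=p[2]-.0802+.004
def d(cc,x0,y0,k,h,q):
    f=lambda a:(x0+(a[0]+.5)/k-.5,y0+(a[1]+.5)/k-.5)
    H=plane(cc,f(h),z)[0];Q=plane(cc,f(q),.025)[0];print(p[2],st(H),st(Q),"tool cm",R.T@(Q-H)*100)
d(w,400,265,7,(286,203),(252,182)); d(s,255,280,8,(251,248),(248,250))
```

```text
0.10521337059699311 [0.038  0.0012] [0.0367 0.001 ] tool cm [ 0.0165  0.4013 -0.1296]
0.10521337059699311 [ 0.038  -0.0001] [0.0358 0.001 ] tool cm [-0.1119  0.4013 -0.22  ]
```

```bash
python3 -m pendant '[[[-0.03,0,-0.15],[0,0,0],1],[[0,0.05,0],[0,0,0],1],[[0,0.05,0],[0,0,0],1],[[0,0,0],[0,0,0],1],[[0,0,0],[0,0,0],1]]'; python3 -m pendant '[[[0,0.05,0],[0,0,0],1],[[0,0.05,0],[0,0,0],1],[[0,0,0],[0,0,0],1],[[0,0,0],[0,0,0],1]]'
```

```text
time_s: 15.6
position: [0.4588, -0.1758, 0.1041]
tcp_rot: [[0.199, -0.0, 0.98], [-0.98, 0.0, 0.199], [-0.0, -1.0, -0.0]]
force: [-0.5, -0.1, -3.8]
opening: 0.112
time_s: 15.93
position: [0.4587, -0.1758, 0.1032]
tcp_rot: [[0.199, -0.0, 0.98], [-0.98, 0.0, 0.199], [-0.0, -1.0, -0.0]]
force: [-0.3, -0.1, -3.4]
opening: 0.115
```

The insert is going down over the pin with no force. I continue in small steps.

```bash
python3 -m pendant '[[[0,0.05,0],[0,0,0],1],[[0,0.05,0],[0,0,0],1],[[0,0.05,0],[0,0,0],1],[[0,0,0],[0,0,0],1],[[0,0,0],[0,0,0],1]]'; python3 -m pendant '[[[0,0.05,0],[0,0,0],1],[[0,0.05,0],[0,0,0],1],[[0,0.05,0],[0,0,0],1],[[0,0,0],[0,0,0],1],[[0,0,0],[0,0,0],1]]'
```

```text
time_s: 16.35
position: [0.4587, -0.1758, 0.1017]
tcp_rot: [[0.199, -0.0, 0.98], [-0.98, 0.0, 0.199], [-0.0, -1.0, -0.0]]
force: [-0.1, 0.0, -4.5]
opening: 0.111
time_s: 16.77
position: [0.4587, -0.1758, 0.1002]
tcp_rot: [[0.199, -0.0, 0.98], [-0.98, 0.0, 0.199], [-0.0, -1.0, -0.0]]
force: [0.3, -0.1, -4.1]
opening: 0.112
```

```bash
python3 -m pendant '[[[0,0.05,0],[0,0,0],1],[[0,0.05,0],[0,0,0],1],[[0,0.05,0],[0,0,0],1],[[0,0.05,0],[0,0,0],1],[[0,0.05,0],[0,0,0],1],[[0,0,0],[0,0,0],1],[[0,0,0],[0,0,0],1]]'; python3 -m pendant '[[[0,0.05,0],[0,0,0],1],[[0,0.03,0],[0,0,0],1],[[0,0,0],[0,0,0],1],[[0,0,0],[0,0,0],1]]'
```

```text
time_s: 17.35
position: [0.4587, -0.1758, 0.0977]
tcp_rot: [[0.199, -0.0, 0.98], [-0.98, 0.0, 0.199], [-0.0, -1.0, -0.0]]
force: [-0.5, -0.0, -3.7]
opening: 0.113
time_s: 17.68
position: [0.4587, -0.1758, 0.0969]
tcp_rot: [[0.199, -0.0, 0.98], [-0.98, 0.0, 0.199], [-0.0, -1.0, -0.0]]
force: [-0.0, -0.8, -3.9]
opening: 0.11
```

```bash
python3 -m pendant '[[[0,0.04,0],[0,0,0],1],[[0,0,0],[0,0,0],1],[[0,0,0],[0,0,0],1]]'; python3 -m pendant '[[[0,0.04,0],[0,0,0],1],[[0,0,0],[0,0,0],1],[[0,0,0],[0,0,0],1]]'
```

```text
time_s: 17.93
position: [0.4587, -0.1758, 0.0965]
tcp_rot: [[0.199, -0.0, 0.98], [-0.98, 0.0, 0.199], [-0.0, -1.0, -0.0]]
force: [-0.5, -0.1, -4.1]
opening: 0.117
time_s: 18.18
position: [0.4588, -0.1758, 0.0962]
tcp_rot: [[0.199, 0.0, 0.98], [-0.98, -0.0, 0.199], [0.0, -1.0, 0.0]]
force: [-0.2, -0.4, -2.0]
opening: 0.112
```

```bash
python3 -m pendant '[[[0,0,0],[0,0,0],0.6],[[0,0,0],[0,0,0],0.6],[[0,0,0],[0,0,0],0.6],[[0,0,0],[0,0,0],0.6],[[0,0,0],[0,0,0],0.6],[[0,0,0],[0,0,0],0.6],[[0,0,0],[0,0,0],0.6]]'; python3 m.py 11
python3 - <<'E'
import cv2
a=cv2.imread("pics/wrist11.png")[150:400,100:550]
cv2.imwrite("pics/c11a.png",cv2.resize(a,None,fx=1.7,fy=1.7,interpolation=cv2.INTER_CUBIC))
b=cv2.imread("pics/scene11.png")[250:370,200:350]
cv2.imwrite("pics/c11b.png",cv2.resize(b,None,fx=5,fy=5,interpolation=cv2.INTER_CUBIC))
E
```

```text
time_s: 18.77
position: [0.4588, -0.1758, 0.0961]
tcp_rot: [[0.199, 0.0, 0.98], [-0.98, -0.0, 0.199], [0.0, -1.0, 0.0]]
force: [0.1, 0.2, 0.6]
opening: 0.397
[ 0.4588 -0.1758  0.0961] F [0.0561 0.2158 0.5606] M [ 0.01   -0.1286 -0.012 ] yaw 11.495967026589518 open 0.3969223023158942
```

View pics/c11a.png

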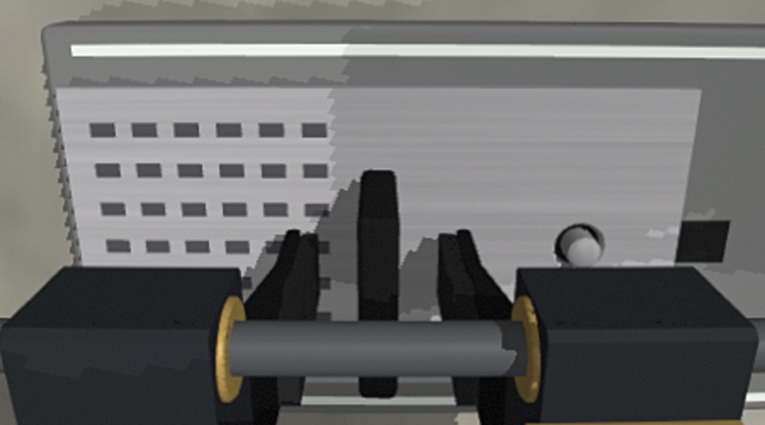

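View pics/c11b.png

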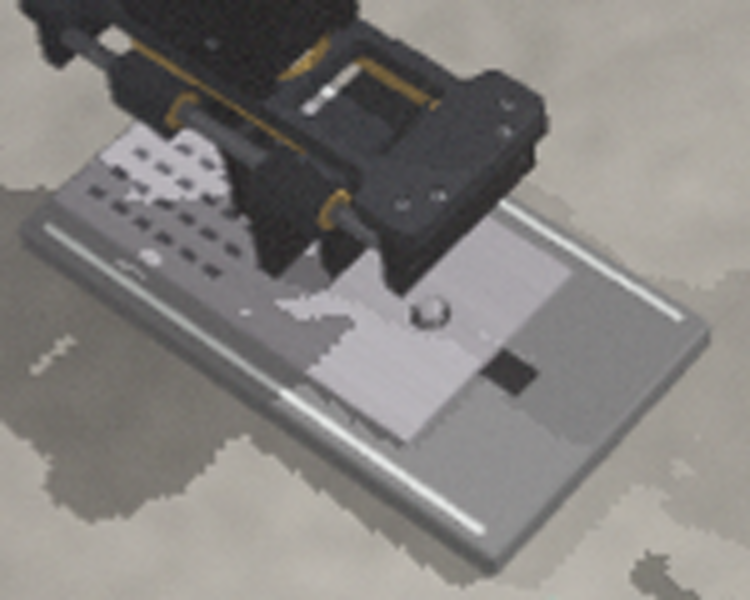

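The pin stands through the hole at c11a (580,246). The plate is flat and the fingers are clear of the fin. Next I retract upwards and check.

```bash
python3 -m pendant '[[[0,-0.5,0],[0,0,0],0.6],[[0,-1.5,0],[0,0,0],0.6],[[0,-2.5,0],[0,0,0],0.6],[[0,-3,0],[0,0,0],0.6],[[0,-3,0],[0,0,0],0.6],[[0,-3,0],[0,0,0],0.6],[[0,-1.5,0],[0,0,0],0.6],[[0,-3,-3],[0,0,0],0.6],[[0,0,0],[0,0,0],0.6],[[0,0,0],[0,0,0],0.6],[[0,0,0],[0,0,0],0.6]]'; python3 m.py 12
python3 - <<'E'
import cv2
b=cv2.imread("pics/scene12.png")[230:370,190:350]
cv2.imwrite("pics/c12b.png",cv2.resize(b,None,fx=4,fy=4,interpolation=cv2.INTER_CUBIC))
E
```

```text
time_s: 19.83
position: [0.4298, -0.1816, 0.2756]
tcp_rot: [[0.199, 0.001, 0.98], [-0.98, -0.0, 0.199], [0.0, -1.0, 0.001]]
force: [0.3, 0.0, -0.2]
opening: 0.399
[ 0.4298 -0.1816  0.2756] F [ 0.2575  0.0329 -0.2414] M [-0.0434 -0.1323 -0.0321] yaw 11.457794103901133 open 0.3994704506937234
```

View pics/wrist12.png

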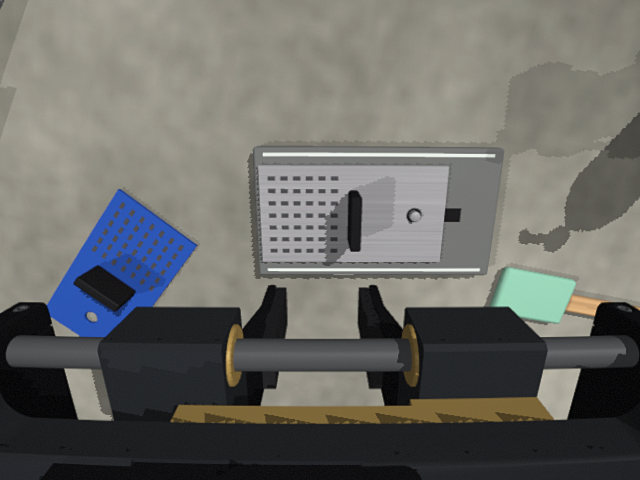

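View pics/c12b.png

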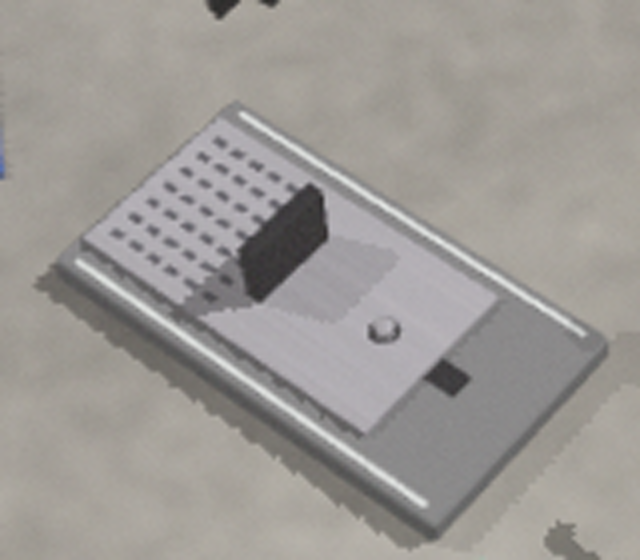

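The insert lies flat and square on the stand with the pin through its hole, at wrist (414,216). I'll run one numeric check before handing in.

Run:
```python
from rig import bot
from h import *
np.set_printoptions(precision=4,suppress=True)
s=bot.capture("scene")
f=lambda a:plane(s,np.array([190,230])+(np.array(a)+.5)/4-.5,.020)
P=f([(498,298),(365,436),(82,243),(218,110)]);print("insert st",st(P),"c",st(P.mean(0)),"yaw",np.degrees(np.arctan2(*(P[0]+P[1]-P[2]-P[3])[1::-1])))
Q=plane(s,np.array([190,230])+(np.array([(585,333),(240,113),(426,505),(79,261)])+.5)/4-.5,.016);print("stripes",st(Q),st(Q.mean(0)))
bot.hand_in(); print(bot.read_state()["time_s"])
```

```text
insert st [[ 0.0657  0.0482]
 [ 0.0665 -0.0481]
 [-0.1127 -0.0498]
 [-0.1182  0.0515]] c [-0.0247  0.0005] yaw 11.054066937962226
stripes [[ 0.1086  0.0598]
 [-0.1107  0.0591]
 [ 0.1096 -0.0568]
 [-0.1087 -0.0567]] [-0.0003  0.0014]
the job is handed in; nothing more can be done
the job is handed in; nothing more can be done
```

The grater insert is on its stand: flat, square, with the pin through its hole and the gripper clear. I handed the job in at about 20 s; no verdict is reported.

- **What I did:** I gripped the insert by its fin and set it on the pin with the hole about 90 mm from the stand's centre, which is past the outer end of the slot. I then drew it back along the slot until the hole reached the pin, lowered it flat, let go and retracted.
- **Forces:** The contact load read about 7 N as it rested on the pin. I eased it before drawing back and it stayed lower from then on. The last step down ended on a contact of about 2 N.
- **Last check, insert:** The hole is about 35 mm along the stand's x and within 1 mm of the slot line. The yaw is within 0.5° of square.
- **Last check, stand:** Its stripes measure within about 1.5 mm of where they started, which is about the camera accuracy, so it shows no real shift.
- **Other objects:** I never moved near the dispenser, bowl or scraper, but I did not measure them again at the end.

No check failed. The only disagreement was about 1–2 mm sideways between the wrist and scene estimates of the pin, which was within the hole's clearance.

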